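# Hook the parts tray out of the bench shelf

### The arm

A 6-joint arm with a two-finger parallel gripper is mounted at the origin on a cart in front of the work surface, level with it; the furniture and walls round the work are solid. World frame = base frame: x ahead of the robot, y to its left, z up, the work surface at z = 0. Lengths are in m, angles in rad, forces in N, time in s.
With the tool pointing down it reaches from about 0.425 to 0.95 m from the base axis. Payload 3.5 kg.
Tool frame: the origin (TCP) lies on the front face of the gripper's body, between the roots of the fingers; the fingertips stand 73 mm ahead of it and the grasp point (between the pads) lies 54 mm ahead of it; z points along the fingers, y is the line along which they close (so a half turn about z gives the same grasp; the last joint's range is limited). The gripper opens to 85 mm and grips with 20 to 120 N. Pads are 22 mm wide; open, the fingers measure 114 mm over their backs; the gripper's body (76 mm by 85 mm) begins 54 mm behind the grasp point. The pads swing forward as they close: fully open they stand 13 mm farther back than shut.
Start: joints at [1.039, 0.286, 1.577, -0, 1.279, -0.15], TCP at [0.251, 0.626, 0.304] pointing down, gripper open.
Joint ranges: [-2.77, 2.77], [-0.9, 2.22], [0.21, 2.48], [-1.53, 4.67], [0.24, 2.81], [-2.84, 2.84]. Speed limits (rad/s): [2.79, 2.79, 3.14, 3.14, 3.14, 3.14].

### API

Orientations are given as a 3x3 rotation matrix whose columns are the frame's x, y, z axes.
In Python, from workcell import r gives the robot as it stands.
- The arm moves only by the tool carry_out, never from a script. Its argument "targets" is one flat list of numbers, 7 for each row, row after row: the shift along the tool's x, y, z in cm, then the turn, a rotation vector about the tool's x, y, z in rad, then the closure, from -1 (fully open) to 1 (shut). A call has 1 to 12 rows; each row shifts and turns the commanded pose from where the row before left it, along the tool's axes as they then stand; what a row does not reach is not made up. A row lasts 1/10 s, in which the tool goes at most 50 mm and 8.59 degrees, less where a joint would pass 70% of its speed; a pose out of reach is approached as far as the arm can. A call with a gripper value outside its range is refused whole. The fingers move at their own pace and stop on an object; the grip force is fixed at half the most. Time passes only in rows, so rows that do not move let the fingers close. It gives the time, the measured TCP pose, the force, the opening and the grip force at its end, in the units of the state.
- r.read_state(): the state, without advancing time (a new reading comes with each control period).
- r.snapshot(name): name is "scene" or "top" or "wrist"; returns the picture (420x560x3 uint8, red, green, blue); there is no depth.
- r.calibration(name): a dict with "camera_matrix" (3x3 intrinsics, pixels), "xyz" and "orientation" of the camera in the world. Camera axes: x right, y up, looking along -z (the intrinsics and any distortion apply to the point x, -y, -z); pixel columns grow to the right and rows downward; lengths in m; the calibration is good to about 2 mm. A picture is of the moment at which its call begins: read the wrist's pose just before it. calibration takes no time and is no camera call; for the wrist camera it gives the pose at the moment of the call.
- r.finish_job(): hands the job in; it is judged then, once.
The state is a dict: "time": time; "joint_positions": joint angles; "joint_vel": joint speeds; "effort": joint torques, N m; "tcp_pos": TCP position; "orientation": TCP orientation; "force": force on the tool from outside, world axes, zero at the start; "wrist_torque": the same for the moment, N m; "gripper_width": opening from 0.0 (shut) to 1.0 (fully open); "gripper_force": force on a finger pad.
Only numpy, scipy, OpenCV 4.12 (cv2) and the standard library are available. Lean on these libraries where they do the work, as an engineer would, in place of code of your own. Each camera call takes 0.05 s, during which the arm holds its last target. There are 200 camera calls.

### The job

The wooden tray stands too deep under the low bench shelf to be reached by hand: take the orange-handled drag hook from its black mat, drop its blade over the tray's front wall and draw the tray straight out until its front wall stands on the yellow line in front of the shelf, its contents still in it. Touch the tray only with the hook. Then stand the hook back upright on its black mat and let it go, and leave the jar, the tape measure and the oil bottle where they are.

Things in the scene. Friction and masses are not known exactly. Their poses are not given: they have to be found in the camera images.
- bench_shelf: Low fixed plywood shelf, open at the front, 270 wide, 230 deep, 190 high; walls and top 12 thick. The tray slides on its base board, 20 thick, which reaches 95 out past the front edge. Opening 246 wide, 158 high above the board. Origin: middle of the front edge of walls and top, at bench level; +x runs into the shelf, z up. A carton is fixed on top (45 high, from 95 behind the front edge).
- stop_line (a point): Middle of the yellow line painted on the base board in front of the shelf: 40 wide (along shelf x, from 35 to 75 in front of the front edge), 264 long, flat, its height that of the board. Axes as the shelf.
- tray_lip (a point): Loose open wooden tray in the shelf, 132 (x) by 170 (y) by 67 high, walls 8, floor 5 thick, 0.4 to 0.6 kg with contents, on the base board (rim 87 above the bench). This point: middle of the top edge of its front wall (facing the opening), half-way through the wall. Axes: +x from front wall to rear wall, y along the wall, z up. The 35 mm behind the front wall are free.
- tray_centre (a point): Centre of the same tray, half-way up, 60 behind tray_lip along tray x and 34 below it; same axes.
- tape_roll: Small roll of blue tape, 62 diameter, 19 high, loose in the rear part of the tray; origin at its underside.
- elbow: Copper pipe elbow, 51 x 51 x 22 high, loose in the rear part of the tray; origin at its underside.
- mat: Black rubber tool mat fixed to the bench, 290 (x) by 150 (y) by 3 thick; origin under its centre on the bench, z up.
- hook_grip (a point): Drag hook, loose, 0.22 kg, standing upright on the mat, blade toward +x of this point (z up). Its orange upright grip is 60 long (x), 24 wide (y: pinch across this), from 8 to 76 above its underside, on a steel foot 70 x 44 x 8. This point: in the middle of the grip, 50 above the underside. A round rod, 10 thick, runs from the grip in +x at 52 above the underside to the blade.
- hook_blade (a point): Middle of the lower edge of the hook's blade: an upright steel plate 44 wide (y), 4 thick (x), 52 tall, at the rod's far end, 170 in +x of hook_grip and 50 below it (level with the underside of the foot). Between this edge and the rod's underside are 47 mm. Same axes as hook_grip.
- bystander_jar: Glass jar with red lid, 62 diameter, 86 high, loose; origin at its underside. Leave alone.
- bystander_measure: Yellow tape measure, 34 x 80 x 59 high, loose; origin at its underside. Leave alone.
- bystander_bottle: Yellow oil bottle with red spout, 36 x 52 x 160 high, loose; origin at its underside. Leave alone.

How it is judged:
On the way, in this order (a step that is already met when the one before it is completed fails the run):
1. the hook's blade hangs inside the tray behind its front wall, its edge at least 10 mm below the rim (x of hook_blade in the frame of tray_centre between -0.058 and 0 m and y of hook_blade in the frame of tray_centre between -0.07 and 0.07 m and z of hook_blade in the frame of tray_centre between -0.034 and 0.024 m), for 0.2 s.
2. the tray's front wall has come onto the yellow line with the blade still hooked in the tray (all of step 1 and x of tray_lip in the frame of bench_shelf between -0.078 and -0.032 m), for 0.1 s.
At the end, for the whole second after the job is handed in: Tray front wall on the yellow line (lip middle 32-78 mm before the shelf, within 60 mm sideways), tray flat on the board, square to the shelf within 15 degrees, tape roll and elbow in it; hook standing upright (within 6 degrees) with grip and blade on its mat, released, at rest; bystanders in place (x of tray_lip in the frame of bench_shelf between -0.078 and -0.032 m and y of tray_lip in the frame of bench_shelf between -0.06 and 0.06 m and angle between the x axis of tray_centre and the x axis of bench_shelf, either way round below 0.26 rad and angle between tray_centre's own z axis and vertical below 0.05 rad and height (world z) of tray_lip below 0.095 m and x of tape_roll in the frame of tray_centre between -0.06 and 0.06 m and y of tape_roll in the frame of tray_centre between -0.08 and 0.08 m and height (world z) of each of tape_roll, elbow below 0.08 m and x of elbow in the frame of tray_centre between -0.06 and 0.06 m and y of elbow in the frame of tray_centre between -0.08 and 0.08 m and x of hook_grip in the frame of mat between -0.145 and 0.145 m and y of hook_grip in the frame of mat between -0.075 and 0.075 m and x of hook_blade in the frame of mat between -0.155 and 0.155 m and y of hook_blade in the frame of mat between -0.085 and 0.085 m and angle between hook_grip's own z axis and vertical below 0.1 rad and height (world z) of hook_grip below 0.06 m and linear speed of each of tray, drag_hook below 0.02 m/s); the robot touches nothing.
It fails at once if the robot itself touches the tray instead of the hook (contact force between the arm and tray above 1 N).
It fails at once if the fingers touch the tray (contact force between the fingers and tray above 1 N).
It fails at once if the glass jar is shifted by more than 3 cm or knocked over (distance of bystander_jar from where it was at the start of the episode above 0.03 m or angle between bystander_jar's own z axis and vertical above 0.5 rad).
It fails at once if the tape measure is shifted by more than 3 cm or knocked over (distance of bystander_measure from where it was at the start of the episode above 0.03 m or angle between bystander_measure's own z axis and vertical above 0.5 rad).
It fails at once if the oil bottle is shifted by more than 3 cm or knocked over (distance of bystander_bottle from where it was at the start of the episode above 0.03 m or angle between bystander_bottle's own z axis and vertical above 0.5 rad).
It also fails if it takes over 64 s, if anything falls off the work surface, if the arm or the gripper's body presses on something with over 40 N, if the wrist force passes 120 N, or if a joint passes its speed limit or range.

## Working session

There is one attempt and no reset: what is moved stays moved. The work goes in short steps, Python scripts to look and compute and a tool call to move; the robot and the scene stay as the last step left them, time stands still between calls to the robot, and variables do not carry over. Pictures are saved under pics/ and viewed, at most 10 in all, crops included, and the job is handed in when it is done.

Besides the shell and the picture viewer there is one more tool, called after "Call:" as a command line: name --argument value ..., lists and objects as JSON in quotes. carry_out: Moves the arm, as the interface text tells. Its arguments: {"type":"object","properties":{"targets":{"type":"array"}},"required":["targets"]}

```bash
mkdir -p pics; python3 - <<'E'
from workcell import r
import cv2,numpy as np
s=r.read_state();print(s['time'],s['tcp_pos'],s['orientation'])
for n in("scene","top"):
    im=r.snapshot(n);cv2.imwrite(f"pics/{n}0.png",im[:,:,::-1]);np.save(f"pics/{n}0.npy",im)
    c=r.calibration(n);print(n,c)
E
```

```text
0.0 [0.25122223 0.62597314 0.30252349] [[-9.27991513e-01  3.72599345e-01 -1.21650852e-03]
 [ 3.72601167e-01  9.27989226e-01 -2.08967230e-03]
 [ 3.50296271e-04 -2.39247065e-03 -9.99997077e-01]]
scene {'camera_matrix': array([[482.34647812,   0.        , 274.39284988],
       [  0.        , 482.34647812, 216.85557425],
       [  0.        ,   0.        ,   1.        ]]), 'xyz': array([-0.84035835, -0.4481153 ,  0.90922017]), 'orientation': array([[ 0.28153685,  0.49281468, -0.82332903],
       [-0.95943383,  0.13120142, -0.24954542],
       [-0.01495771,  0.86018596,  0.50976111]])}
top {'camera_matrix': array([[485.96520676,   0.        , 286.56589034],
       [  0.        , 485.96520676, 204.93722512],
       [  0.        ,   0.        ,   1.        ]]), 'xyz': array([-0.45216568,  0.20241971,  1.38070636]), 'orientation': array([[-0.25923781,  0.75332821, -0.60439422],
       [-0.96571032, -0.21133034,  0.15080805],
       [-0.01411888,  0.62276488,  0.78228164]])}
```

View pics/scene0.png

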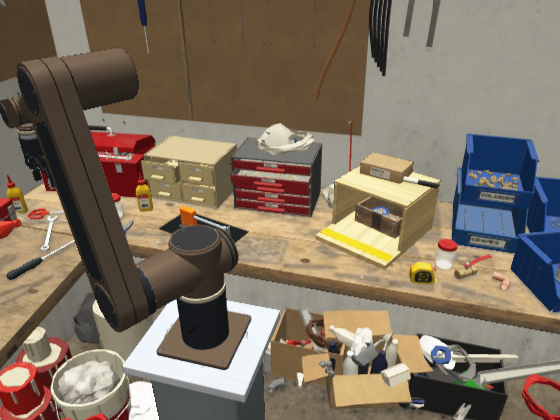

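View pics/top0.png

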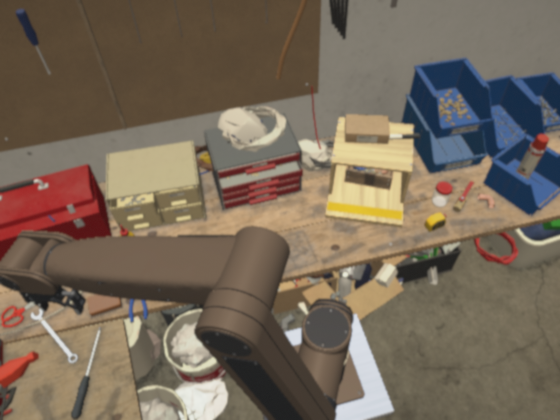

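```bash
cat > h.py <<'E'
import numpy as np,cv2
from workcell import r
def ray(c,uv):
    K=c['camera_matrix'];d=np.array([(uv[0]-K[0,2])/K[0,0],-(uv[1]-K[1,2])/K[1,1],-1.])
    return np.array(c['xyz']),np.array(c['orientation'])@d
def plane(c,uv,z):
    o,d=ray(c,uv);return o+d*(z-o[2])/d[2]
def tri(c1,u1,c2,u2):
    o1,d1=ray(c1,u1);o2,d2=ray(c2,u2)
    t=np.linalg.lstsq(np.c_[d1,-d2],o2-o1,rcond=None)[0]
    a,b=o1+t[0]*d1,o2+t[1]*d2;return (a+b)/2,np.linalg.norm(a-b)
def project(c,p):
    q=np.array(c['orientation']).T@(np.array(p)-c['xyz']);K=c['camera_matrix']
    return K[0,2]+K[0,0]*q[0]/-q[2],K[1,2]-K[1,1]*q[1]/-q[2]
def crop(im,x,y,w,h,k):return cv2.resize(im[y:y+h,x:x+w],None,fx=k,fy=k,interpolation=cv2.INTER_CUBIC)
def line_quad(im):
    h=cv2.cvtColor(im,cv2.COLOR_RGB2HSV);m=cv2.inRange(h,(22,190,120),(32,255,255))
    cs=cv2.findContours(m,cv2.RETR_EXTERNAL,cv2.CHAIN_APPROX_NONE)[0];c=max(cs,key=cv2.contourArea)
    return cv2.contourArea(c),cv2.approxPolyDP(c,4,True)[:,0]
E
python3 - <<'E'
from h import *
s=np.load("pics/scene0.npy")[:,:,::-1];t=np.load("pics/top0.npy")[:,:,::-1]
a=crop(s,310,145,133,120,6)[:, :]
o=np.vstack([np.hstack([crop(s,310,150,130,100,3),crop(s,150,190,130,100,3)]),np.hstack([crop(t,310,110,130,100,3),np.zeros((300,390,3),np.uint8)])])
cv2.imwrite("pics/c0.png",o)
for n in("scene","top"):
    print(n,*[x.tolist() for x in line_quad(np.load(f"pics/{n}0.npy"))[1:]]);c=r.calibration(n)
    for q in line_quad(np.load(f"pics/{n}0.npy"))[1]:print(plane(c,q,.02).round(3))
E
```

```text
scene [[321, 232], [385, 260], [392, 256], [331, 230]]
[ 0.539 -0.196  0.02 ]
[ 0.431 -0.421  0.02 ]
[ 0.459 -0.441  0.02 ]
[ 0.561 -0.226  0.02 ]
top [[329, 204], [400, 217], [399, 212]]
[ 0.562 -0.207  0.02 ]
[ 0.44  -0.428  0.02 ]
[ 0.461 -0.433  0.02 ]
```

View pics/c0.png

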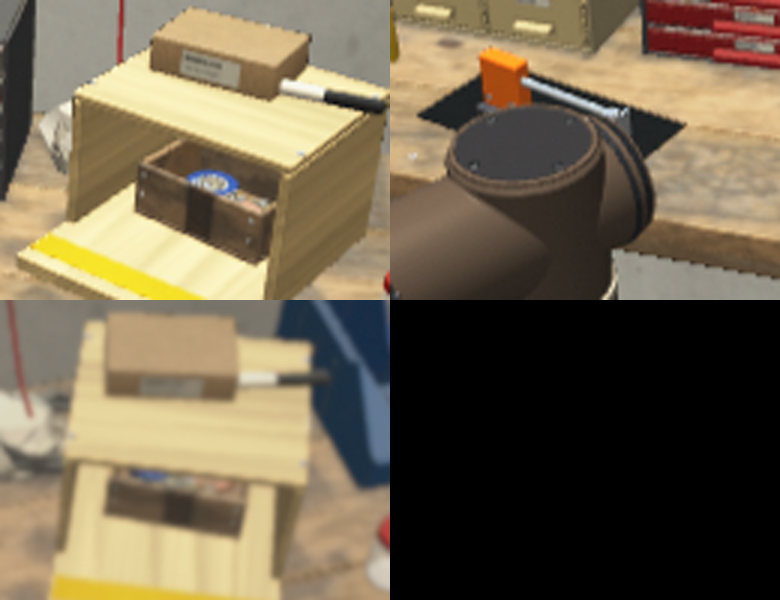

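```bash
python3 - <<'E'
from h import *
c=r.calibration("scene");f=lambda u,v,z,ox=310,x0=0,oy=150:plane(c,((u-x0)/3+ox,v/3+oy),z).round(3)
print("lip",f(136,172,.087),f(272,210,.087))
g=lambda u,v,z:f(u,v,z,150,390,190)
print("mat",g(418,118,.003),g(455,75,.003),g(685,125,.003))
print("grip top",g(481,50,.079),g(499,47,.079),g(530,62,.079),g(513,67,.079)); print("blade top",g(625,110,.057))
print("shelf top front",f(77,92,.19),f(285,175,.19))
t=r.calibration("top");F=lambda u,v,z:plane(t,(u/3+310,(v-300)/3+110),z).round(3)
print("top: lip",F(107,485,.087),F(242,510,.087),"front",F(70,432+5,.19),F(310,485,.19))
w=r.calibration("wrist");s=r.read_state();R=np.array(s['orientation'])
print("cam in tool",R.T@(w['xyz']-s['tcp_pos']),(R.T@w['orientation']).round(3),w['camera_matrix'].round(1).tolist())
E
```

```text
lip [ 0.621 -0.297  0.087] [ 0.575 -0.452  0.087]
mat [0.435 0.366 0.003] [0.538 0.37  0.003] [0.502 0.055 0.003]
grip top [0.483 0.298 0.079] [0.495 0.281 0.079] [0.472 0.231 0.079] [0.456 0.245 0.079]
blade top [0.434 0.1   0.057]
shelf top front [ 0.601 -0.227  0.19 ] [ 0.47 -0.46  0.19]
top: lip [ 0.638 -0.291  0.087] [ 0.557 -0.43   0.087] front [ 0.632 -0.236  0.19 ] [ 0.49  -0.466  0.19 ]
cam in tool [ 0.06992398  0.00095551 -0.06985207] [[-0.001  0.962  0.274]
 [ 1.     0.001  0.001]
 [ 0.001  0.274 -0.962]] [[368.1, 0.0, 273.2], [0.0, 368.1, 209.7], [0.0, 0.0, 1.0]]
```

Call:
carry_out --targets '[-3.4,-2.5,0,0,0,0,-1,-3.4,-2.5,0,0,0,0,-1,-3.4,-2.5,0,0,0,0,-1,-3.4,-2.5,0,0,0,0,-1,-3.4,-2.5,0,0,0,0,-1,-3.4,-2.5,0,0,0,0,-1,-3.4,-2.5,0,0,0,0,-1,-3.4,-2.5,0,0,0,0,-1,-3.4,-2.5,0,0,0,0,-1,-3.4,-2.5,0,0,0,0,-1]'

```text
time: 1.1
tcp_pos: [0.4742, 0.2661, 0.3035]
orientation: [[-0.928, 0.373, -0.001], [0.373, 0.928, -0.0], [0.001, -0.0, -1.0]]
force: [0.6, 0.8, 0.4]
gripper_width: 0.998
gripper_force: 0.0
```

Call:
carry_out --targets '[0,0,0,0,0,0.143,-1,0,0,0,0,0,0.143,-1,0,0,0,0,0,0.143,-1,0,0,0,0,0,0.143,-1,0,0,0,0,0,0.143,-1,0,0,0,0,0,0.143,-1,0,0,0,0,0,0.143,-1,0,0,0,0,0,0.143,-1,0,0,0,0,0,0.143,-1,0,0,0,0,0,0.143,-1,0,0,0,0,0,0,-1,0,0,0,0,0,0,-1]'

```text
time: 2.3
tcp_pos: [0.4737, 0.2677, 0.3035]
orientation: [[0.236, 0.972, -0.001], [0.972, -0.236, -0.0], [-0.0, -0.001, -1.0]]
force: [0.2, -0.1, 1.1]
gripper_width: 1.001
gripper_force: 0.0
```

```bash
python3 - <<'E'
from h import *
import pickle
s=r.read_state();print(s['time'],s['tcp_pos'],np.array(s['orientation']).round(3).tolist(),s['joint_positions'])
d={}
for n in("wrist","top","scene"):
    c=r.calibration(n);d[n]=(r.snapshot(n),c)
pickle.dump(d,open("pics/s1.pkl","wb"))
w=d['wrist'][0][:,:,::-1]
cv2.imwrite("pics/w1.png",w)
E
```

```text
2.3 [0.47365414 0.26765038 0.30353667] [[0.236, 0.972, -0.001], [0.972, -0.236, -0.0], [-0.0, -0.001, -1.0]] [ 3.27815360e-01 -2.10458357e-03  1.89927549e+00 -4.51605519e-05
  1.24517645e+00  5.65842097e-01]
```

View pics/w1.png

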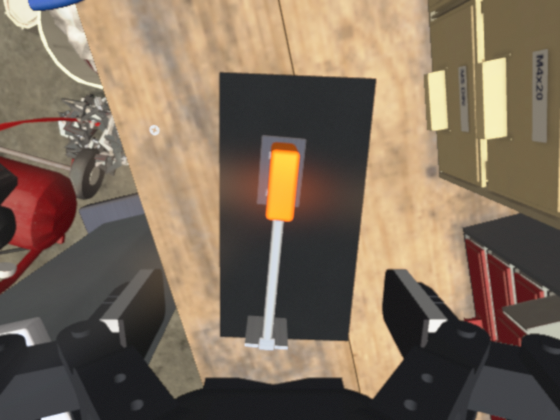

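```bash
cat >> h.py <<'E'
def orange(im,lo=120):
    h=cv2.cvtColor(im,cv2.COLOR_RGB2HSV);m=cv2.inRange(h,(3,200,lo),(20,255,255))
    cs=cv2.findContours(m,cv2.RETR_EXTERNAL,cv2.CHAIN_APPROX_NONE)[0];return max(cs,key=cv2.contourArea)
E
python3 - <<'E'
from h import *
import pickle
d=pickle.load(open("pics/s1.pkl","rb"));w,cw=d['wrist']
for lo in(120,252):
    k=orange(w,lo);print(lo,cv2.boundingRect(k),cv2.approxPolyDP(k,3,True)[:,0].tolist())
for n in("top","scene"):
    k=orange(d[n][0]);print(n,cv2.boundingRect(k),cv2.contourArea(k),cv2.approxPolyDP(k,1.5,True)[:,0].tolist())
print("rod",[plane(cw,p,.055).round(4).tolist() for p in((278,222),(267,345))])
print("mat",[plane(cw,p,.003).round(4).tolist() for p in((220,73),(375,79),(348,341),(221,337))])
# grey rod midpoints per row
g=cv2.cvtColor(w,cv2.COLOR_RGB2HSV)
for v in range(228,320,15):
    row=w[v,255:290].astype(int).sum(1);x=np.where(row>330)[0]+255;print(v,x.min(),x.max())
E
```

```text
120 (266, 143, 33, 78) [[276, 143], [272, 147], [266, 216], [290, 220], [298, 154], [292, 145]]
252 (267, 151, 31, 69) [[274, 151], [267, 216], [289, 219], [297, 154]]
top (189, 241, 19, 14) 187.5 [[189, 242], [192, 252], [197, 254], [207, 253], [204, 248], [205, 241]]
scene (180, 207, 17, 19) 196.0 [[180, 208], [181, 220], [184, 221], [183, 224], [196, 223], [196, 220], [192, 218], [192, 215], [195, 214], [194, 210], [186, 207]]
rod [[0.4697, 0.2356, 0.055], [0.4287, 0.112, 0.055]]
mat [[0.4476, 0.3761, 0.003], [0.5892, 0.3361, 0.003], [0.5117, 0.0583, 0.003], [0.3694, 0.0984, 0.003]]
228 272 282
243 270 281
258 269 279
273 268 278
288 266 276
303 265 275
318 263 274
```

```bash
python3 - <<'E'
from h import *
import pickle
d=pickle.load(open("pics/s1.pkl","rb"));w,cw=d['wrist']
a=plane(cw,(277,228),.055);b=plane(cw,(268.5,318),.055);dx=(b-a)/np.linalg.norm(b-a);print(dx,np.degrees(np.arctan2(dx[1],dx[0])))
T=[plane(cw,p,.079) for p in((266,217),(290,220),(298,154),(274,150))];print(np.round(T,4),np.mean(T,0))
# blade top centre at rod end
e=plane(cw,(267,347),.055);print("blade",e,"grip est",e-.17*dx, "grip from near end",(T[0]+T[1])/2-.03*dx)
E
```

```text
[-0.31958732 -0.94755683  0.        ] -108.63796958691213
[[0.4625 0.2498 0.079 ]
 [0.4814 0.2425 0.079 ]
 [0.5    0.2947 0.079 ]
 [0.4822 0.3024 0.079 ]] [0.48154046 0.27235468 0.079     ]
blade [0.42817424 0.10970173 0.055     ] grip est [0.48250408 0.27078639 0.055     ] grip from near end [0.48157383 0.27458411 0.079     ]
```

Call:
carry_out --targets '[0,0,2.5,0,0,0,-1,0,0,2.5,0,0,0,-1,0,0,2.5,0,0,0,-1,0,0,0,0,0,0,-1,0,0,0,0,0,0,-1]'

```text
time: 2.95
tcp_pos: [0.4738, 0.2677, 0.229]
orientation: [[0.238, 0.971, -0.001], [0.971, -0.238, -0.0], [-0.0, -0.001, -1.0]]
force: [0.5, -0.6, 0.3]
gripper_width: 1.003
gripper_force: 0.0
```

```bash
python3 - <<'E'
from h import *
import pickle
d=pickle.load(open("pics/s1.pkl","rb"));w,cw=d['wrist']
c=r.calibration("wrist");im=r.snapshot("wrist");pickle.dump((im,c),open("pics/s2.pkl","wb"))
k=orange(im,252);q=cv2.approxPolyDP(k,3,True)[:,0];print(q.tolist())
for v in range(240,400,20):
    row=im[v,225:310].astype(int).sum(1);x=np.where(row>330)[0]+225;print(v,x.min() if len(x) else 0,x.max()if len(x) else 0)
cv2.imwrite("pics/w2.png",im[:,:,::-1])
E
```

```text
[[274, 165], [264, 249], [275, 252], [266, 250], [272, 170], [301, 169], [304, 178], [296, 248], [292, 254], [280, 253], [295, 254], [306, 172], [302, 167]]
240 264 300
260 271 285
280 269 283
300 268 281
320 266 279
340 264 277
360 262 275
380 260 274
```

View pics/w2.png

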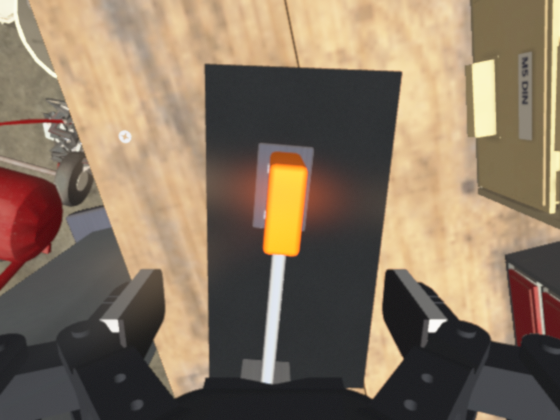

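```bash
python3 - <<'E'
from h import *
import pickle
c1=pickle.load(open("pics/s1.pkl","rb"))['wrist'][1];im,c2=pickle.load(open("pics/s2.pkl","rb"))
print(tri(c1,(278,219),c2,(279.5,254)),tri(c1,(286,152),c2,(288,169)))
a=plane(c2,(278,260),.055);b=plane(c2,(267,380),.055);dx=(b-a)/np.linalg.norm(b-a);print(dx,np.degrees(np.arctan2(dx[1],dx[0])))
n=plane(c2,(279.5,254),.079);f=plane(c2,(288,168.5),.079);g=(n+f)/2;print(n,f,g,np.linalg.norm(n-f))
s=r.read_state();R=np.array(s['orientation']);print("delta tool cm",100*R.T@(g-s['tcp_pos']),"yaw err deg (tool -x vs hook x)",np.degrees(np.arctan2(-R[1,0],-R[0,0])))
E
```

```text
(array([0.47205137, 0.24614896, 0.08040841]), np.float64(0.00018726711849567271)) (array([0.49047977, 0.30077139, 0.0957881 ]), np.float64(0.0010838146480554305))
[-3.16624238e-01 -9.48551049e-01  2.68328049e-16] -108.4588954227577
[0.47202592 0.24554898 0.079     ] [0.48998076 0.29820713 0.079     ] [0.48100334 0.27187805 0.079     ] 0.05563503029543158
delta tool cm [ 0.52620504  0.51918153 15.11929484] yaw err deg (tool -x vs hook x) -103.78016244250196
```

Call:
carry_out --targets '[0.7,0.6,0,0,0,0,-1,0,0,0,0,0,0.082,-1,0,0,3,0,0,0,-1,0,0,3,0,0,0,-1,0,0,3,0,0,0,-1,0,0,2,0,0,0,-1,0,0,1.4,0,0,0,-1,0,0,0,0,0,0,-1]'

```text
time: 3.8
tcp_pos: [0.4811, 0.2731, 0.1038]
orientation: [[0.317, 0.948, -0.002], [0.948, -0.317, -0.001], [-0.001, -0.002, -1.0]]
force: [-0.3, 1.0, -0.0]
gripper_width: 1.002
gripper_force: 0.0
```

Call:
carry_out --targets '[0,0,0,0,0,0,1,0,0,0,0,0,0,1,0,0,0,0,0,0,1,0,0,0,0,0,0,1,0,0,0,0,0,0,1,0,0,0,0,0,0,1,0,0,0,0,0,0,1,0,0,0,0,0,0,1,0,0,0,0,0,0,1]'

```text
time: 4.7
tcp_pos: [0.4819, 0.2733, 0.1059]
orientation: [[0.317, 0.948, 0.001], [0.948, -0.317, 0.0], [0.001, 0.001, -1.0]]
force: [-2.0, 0.3, 6.5]
gripper_width: 0.275
gripper_force: 59.3
```

Call:
carry_out --targets '[0,0,-2,0,0,0,1,0,0,-3,0,0,0,1,0,0,-4,0,0,0,1,0,0,-4,0,0,0,1,0,0,-4,0,0,0,1,0,0,0,0,0,0,1]'

```text
time: 5.3
tcp_pos: [0.4837, 0.274, 0.2814]
orientation: [[0.317, 0.948, 0.011], [0.948, -0.317, 0.004], [0.007, 0.01, -1.0]]
force: [0.6, -0.2, -0.9]
gripper_width: 0.275
gripper_force: 59.6
```

```bash
python3 - <<'E'
from h import *
import pickle
d=pickle.load(open("pics/s1.pkl","rb"))
for n in("top","scene"):
    im,c=d[n];h=cv2.cvtColor(im,cv2.COLOR_RGB2HSV);m=cv2.inRange(h,(22,190,120),(32,255,255))
    cs=sorted(cv2.findContours(m,0,1)[0],key=cv2.contourArea)[-3:]
    for k in cs:
        P=np.float32([plane(c,p,.02)[:2] for p in k[:,0]])
        print(n,cv2.contourArea(k),cv2.boundingRect(k),np.round(cv2.boxPoints(cv2.minAreaRect(P)),3).tolist(),np.round(cv2.minAreaRect(P)[0],4))
c=d['scene'][1];t=d['top'][1]
print("jar",tri(c,(446,243),t,(444,187)),"meas",tri(c,(423,272),t,(435,221)),"bottle",plane(c,(144,208),0))
E
```

```text
top 44.0 (426, 219, 9, 10) [[0.367000013589859, -0.5059999823570251], [0.38999998569488525, -0.5379999876022339], [0.40799999237060547, -0.5239999890327454], [0.38499999046325684, -0.49300000071525574]] [ 0.3875 -0.515 ]
top 73.0 (120, 233, 14, 13) [[0.5809999704360962, 0.5180000066757202], [0.5950000286102295, 0.4779999852180481], [0.628000020980835, 0.48899999260902405], [0.6140000224113464, 0.5299999713897705]] [0.6045 0.5038]
top 316.5 (329, 204, 72, 14) [[0.43700000643730164, -0.4259999990463257], [0.46000000834465027, -0.43700000643730164], [0.5669999718666077, -0.20999999344348907], [0.5450000166893005, -0.19900000095367432]] [ 0.5024 -0.318 ]
scene 110.5 (136, 185, 16, 26) [[0.5019999742507935, 0.4869999885559082], [0.5299999713897705, 0.4440000057220459], [0.7139999866485596, 0.5630000233650208], [0.6850000023841858, 0.6060000061988831]] [0.6078 0.5249]
scene 115.5 (7, 187, 19, 26) [[0.367000013589859, 0.9200000166893005], [0.4050000011920929, 0.8889999985694885], [0.5600000023841858, 1.0789999961853027], [0.5220000147819519, 1.1109999418258667]] [0.4634 0.9998]
scene 393.5 (321, 229, 72, 32) [[0.42800000309944153, -0.42800000309944153], [0.46000000834465027, -0.4429999887943268], [0.5699999928474426, -0.2070000022649765], [0.5379999876022339, -0.19200000166893005]] [ 0.4988 -0.3175]
jar (array([ 0.47502992, -0.59429678,  0.08682254]), np.float64(0.0034679925143254312)) meas (array([ 0.38832472, -0.53514831,  0.02627633]), np.float64(0.0025237619109546817)) bottle [0.56315185 0.50080689 0.        ]
```

```bash
python3 - <<'E'
from h import *
c=r.calibration("scene");t=r.calibration("top")
for p in((235,213),(275,214),(312,216)):print(plane(c,p,0))
for p in((220,203),(300,190)):print(plane(t,p,0))
print(r.read_state()['joint_positions'])
E
```

```text
[0.61731808 0.14807748 0.        ]
[0.64880531 0.0006771  0.        ]
[ 0.66992386 -0.13580807  0.        ]
[0.68899034 0.16803679 0.        ]
[ 0.66968537 -0.13031124  0.        ]
[3.32866528e-01 3.98022107e-02 1.89844879e+00 6.46198482e-05
 1.19119401e+00 6.55713047e-01]
```

Call:
carry_out --targets '[-4,0.76,0,0,0,0,1,-4,0.76,0,0,0,0,1,-4,0.76,0,0,0,0,1,-4,0.76,0,0,0,0,1,-4,0.76,0,0,0,0,1,-4,0.76,0,0,0,0,1,-4,0.76,0,0,0,0,1,-4,0.76,0,0,0,0,1,0,0,0,0,0,0,1]'

```text
time: 6.2
tcp_pos: [0.4361, -0.053, 0.2729]
orientation: [[0.323, 0.946, -0.003], [0.946, -0.323, -0.001], [-0.002, -0.003, -1.0]]
force: [-0.6, 1.4, -2.2]
gripper_width: 0.271
gripper_force: 59.4
```

Call:
carry_out --targets '[0,0,0,0,0,-0.145,1,0,0,0,0,0,-0.145,1,0,0,0,0,0,-0.145,1,0,0,0,0,0,-0.145,1,0,0,0,0,0,-0.145,1,0,0,0,0,0,-0.145,1,0,0,0,0,0,-0.145,1,0,0,0,0,0,-0.145,1,0,0,0,0,0,-0.145,1,0,0,0,0,0,-0.145,1,0,0,0,0,0,0,1,0,0,0,0,0,0,1]'

```text
time: 7.4
tcp_pos: [0.437, -0.0489, 0.2736]
orientation: [[-0.902, 0.432, -0.002], [0.432, 0.902, 0.001], [0.002, -0.0, -1.0]]
force: [-0.1, -0.7, -2.6]
gripper_width: 0.277
gripper_force: 59.4
```

Call:
carry_out --targets '[-0.47,-3.6,0,0,0,0,1,-0.47,-3.6,0,0,0,0,1,-0.47,-3.6,0,0,0,0,1,-0.47,-3.6,0,0,0,0,1,-0.47,-3.6,0,0,0,0,1,-0.47,-3.6,0,0,0,0,1,0,0,0,0,0,0,1,0,0,0,0,0,0,1]'

```text
time: 8.2
tcp_pos: [0.3699, -0.257, 0.2744]
orientation: [[-0.902, 0.433, -0.001], [0.433, 0.902, 0.001], [0.001, 0.001, -1.0]]
force: [0.1, 0.8, -3.6]
gripper_width: 0.272
gripper_force: 60.2
```

```bash
python3 - <<'E'
from h import *
import pickle
s=r.read_state();print(s['time'],s['tcp_pos'],s['joint_positions'])
d={}
for n in("wrist","top","scene"):
    c=r.calibration(n);d[n]=(r.snapshot(n),c)
pickle.dump(d,open("pics/s3.pkl","wb"))
cv2.imwrite("pics/w3.png",np.vstack([d['wrist'][0],])[:,:,::-1])
E
```

```text
8.2 [ 0.36985039 -0.25697988  0.27436465] [-8.33418816e-01 -2.00883086e-01  2.13616897e+00  5.79948848e-04
  1.20777271e+00 -1.95709998e+00]
```

View pics/w3.png

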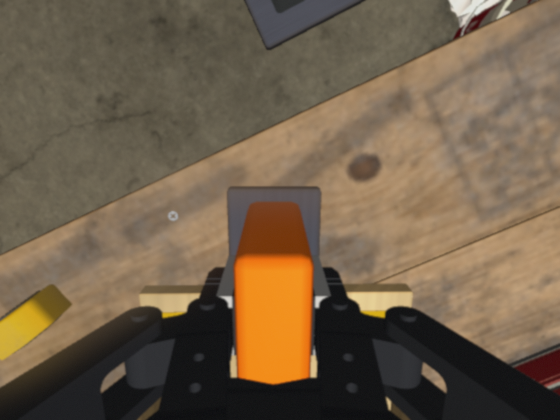

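```bash
python3 - <<'E'
from h import *
import pickle
d=pickle.load(open("pics/s3.pkl","rb"));cw=d['wrist'][1]
a=plane(cw,(140,291),.02);b=plane(cw,(412,286),.02);print("board corners",a,b,(a+b)/2,np.linalg.norm(a-b))
c=d['scene'][1];t=d['top'][1]
P=[tri(c,(355.3,207.3),t,(345.7,171.7)),tri(c,(400.7,220),t,(390.7,180))]
print("tri",P)
print("plane",[plane(k,p,.087).round(3) for k,p in((c,(355.3,207.3)),(t,(345.7,171.7)),(c,(400.7,220)),(t,(390.7,180)))])
X=np.array([.903,-.43,0]);Y=np.array([.43,.903,0]);F=np.array([.55,-.341,0])
for p in P:print("shelf",(p[0]-F)@X,(p[0]-F)@Y)
s=pickle.load(open("pics/s1.pkl","rb"))
s3=d
o=np.hstack([crop(s['scene'][0],345,195,66,60,6),crop(s['top'][0],335,160,66,60,6)])
o=np.vstack([o,np.zeros((0,792,3),np.uint8)])
o2=np.hstack([crop(d['scene'][0],270,160,132,76,3),crop(d['top'][0],270,150,132,76,3)])
cv2.imwrite("pics/c3.png",np.vstack([o,o2])[:,:,::-1])
E
```

```text
board corners [ 0.40801991 -0.41862277  0.02      ] [ 0.51812098 -0.17738378  0.02      ] [ 0.46307045 -0.29800328  0.02      ] 0.26517634676174395
tri [(array([ 0.64754983, -0.29494871,  0.07334349]), np.float64(0.0027666196905605104)), (array([ 0.5710544 , -0.44462534,  0.08029745]), np.float64(0.02158247811275042))]
plane [array([ 0.621, -0.297,  0.087]), array([ 0.637, -0.291,  0.087]), array([ 0.575, -0.452,  0.087]), array([ 0.557, -0.431,  0.087])]
shelf 0.06828543967664104 0.08353074173662438
shelf 0.0635710205937571 -0.08452028751549114
```

View pics/c3.png

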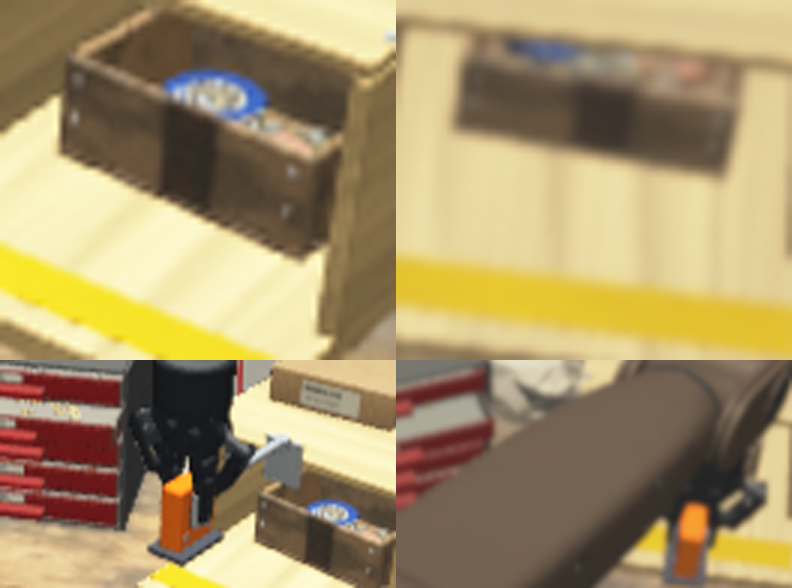

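```bash
python3 - <<'E'
from h import *
import pickle
d=pickle.load(open("pics/s3.pkl","rb"));c=d['scene'][1];t=d['top'][1]
X=np.array([.906,-.423,0]);Y=np.array([.423,.906,0]);F=np.array([.5495,-.339,0])
S=lambda p:((p-F)@X,(p-F)@Y,p[2])
for k,p,z in((c,(355.3,220.5),.02),(c,(395.8,237.5),.02),(t,(345.2,181.7),.02),(t,(389.7,189.7),.02),(c,(356.3,205),.087),(c,(398,221.7),.087),(t,(346.7,170.3),.087)):print(np.round(S(plane(k,p,z)),4))
print(np.round(S(tri(c,(355.3,220.5),t,(345.2,181.7))[0]),4),np.round(S(tri(c,(395.8,237.5),t,(389.7,189.7))[0]),4),np.round(S(tri(c,(356.3,205),t,(346.7,170.3))[0]),4))
s=r.read_state();p=np.array(s['tcp_pos']);print("tcp shelf",S(p))
# blade in hand
im=d['scene'][0]
E
```

```text
[0.0696 0.0778 0.02  ]
[ 0.0634 -0.0865  0.02  ]
[0.0709 0.0782 0.02  ]
[ 0.0583 -0.0859  0.02  ]
[0.0629 0.075  0.087 ]
[ 0.0556 -0.0903  0.087 ]
[0.0666 0.0778 0.087 ]
[0.071  0.0784 0.0194] [ 0.0599 -0.0868  0.0205] [0.069  0.0781 0.0837]
tcp shelf (np.float64(-0.19750711876458463), np.float64(-0.000363551233951428), np.float64(0.27449410459942813))
```

```bash
python3 - <<'E'
from h import *
c=r.calibration("scene");s=r.read_state();R=np.array(s['orientation']);p=np.array(s['tcp_pos'])
b=p-.1715*R[:,0]+.1029*R[:,2]
for dy in(-.022,.022):
  for z in(0,.052):print(np.round(project(c,b+dy*R[:,1]-z*R[:,2]),1))
E
```

```text
[369.1 202. ]
[370.5 187.3]
[357.2 197.7]
[358.5 183.1]
```

Call:
carry_out --targets '[0,0,2,0,0,0,1,0,0,2,0,0,0,1,0,0,1.6,0,0,0,1,0,0,1,0,0,0,1,0,0,0,0,0,0,1,0,0,0,0,0,0,1]'

```text
time: 8.95
tcp_pos: [0.3706, -0.2566, 0.2094]
orientation: [[-0.903, 0.429, 0.0], [0.429, 0.903, -0.0], [-0.001, -0.0, -1.0]]
force: [0.3, -0.5, -1.2]
gripper_width: 0.275
gripper_force: 60.1
```

```bash
python3 - <<'E'
from h import *
c=r.calibration("scene");im=r.snapshot("scene")
s=r.read_state();R=np.array(s['orientation']);p=np.array(s['tcp_pos']);b=p-.1715*R[:,0]+.1029*R[:,2]
print(p,b,s['force'])
o=crop(im,310,150,133,100,6)[:, :].copy()
for dy in(-.022,.022):
  for z in(0,.052):
    u,v=project(c,b+dy*R[:,1]-z*R[:,2]);cv2.circle(o,(int((u-310)*6),int((v-150)*6)),4,(255,0,255),1)
cv2.imwrite("pics/c4.png",o[:,:,::-1])
E
```

```text
[ 0.37070881 -0.25696829  0.2098797 ] [ 0.52575268 -0.33065587  0.1072532 ] [ 0.00492544  0.95036577 -1.76854246]
```

View pics/c4.png

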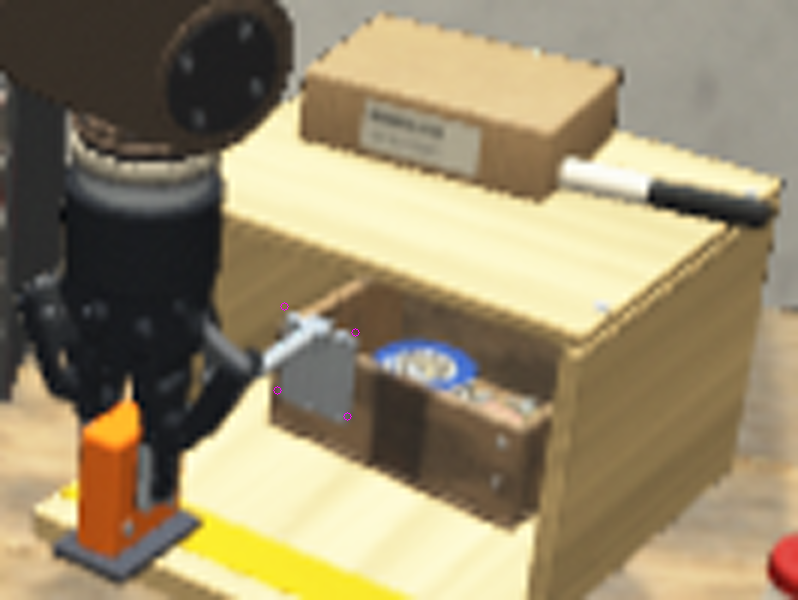

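Call:
carry_out --targets '[-2,0,0,0,0,0,1,-2,0,0,0,0,0,1,-2,0,0,0,0,0,1,-2,0,0,0,0,0,1,-2,0,0,0,0,0,1,-1.8,0,0,0,0,0,1,0,0,0,0,0,0,1,0,0,0,0,0,0,1]'

```text
time: 9.8
tcp_pos: [0.4768, -0.3076, 0.2095]
orientation: [[-0.903, 0.429, 0.0], [0.429, 0.903, -0.0], [-0.0, -0.0, -1.0]]
force: [-0.1, 0.2, -2.7]
gripper_width: 0.271
gripper_force: 60.1
```

```bash
python3 - <<'E'
from h import *
im=r.snapshot("scene");s=r.read_state();print(s['tcp_pos'],s['force'])
cv2.imwrite("pics/c5.png",crop(im,310,150,133,100,6)[:,:,::-1])
E
```

```text
[ 0.47638845 -0.30728232  0.20924221] [-0.28018082  0.45342174 -1.94415298]
```

View pics/c5.png

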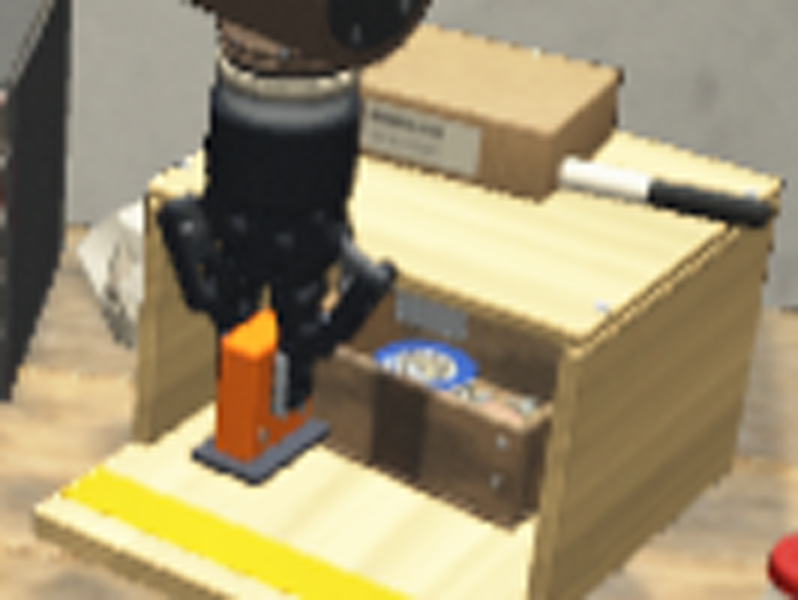

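Call:
carry_out --targets '[0,0,1.5,0,0,0,1,0,0,1.5,0,0,0,1,0,0,1.2,0,0,0,1,0,0,0.8,0,0,0,1,0,0,0,0,0,0,1,0,0,0,0,0,0,1,0,0,0,0,0,0,1,0,0,0,0,0,0,1]'

```text
time: 10.65
tcp_pos: [0.4771, -0.3079, 0.1597]
orientation: [[-0.903, 0.429, 0.001], [0.429, 0.903, -0.001], [-0.002, -0.0, -1.0]]
force: [0.4, -0.9, -1.1]
gripper_width: 0.276
gripper_force: 60.1
```

```bash
python3 - <<'E'
from h import *
im=r.snapshot("scene");s=r.read_state();print(s['tcp_pos'],s['force'])
cv2.imwrite("pics/c6.png",crop(im,310,150,133,100,6)[:,:,::-1])
E
```

```text
[ 0.47705008 -0.30779565  0.15969177] [-0.18147246 -0.33147462 -2.00901859]
```

View pics/c6.png

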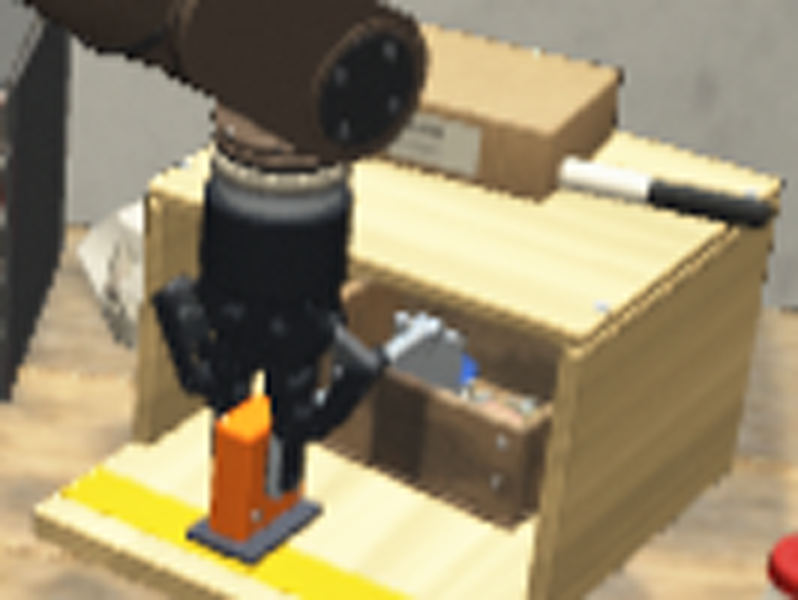

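Call:
carry_out --targets '[0.6,0,0,0,0,0,1,0.6,0,0,0,0,0,1,0.6,0,0,0,0,0,1,0.6,0,0,0,0,0,1,0.8,0,0,0,0,0,1,0.8,0,0,0,0,0,1,0.8,0,0,0,0,0,1,0.8,0,0,0,0,0,1,0.8,0,0,0,0,0,1,0.8,0,0,0,0,0,1,0.8,0,0,0,0,0,1,0,0,0,0,0,0,1]'

```text
time: 11.9
tcp_pos: [0.4032, -0.2723, 0.1586]
orientation: [[-0.903, 0.429, -0.002], [0.429, 0.903, 0.002], [0.002, 0.001, -1.0]]
force: [0.3, -0.0, -2.3]
gripper_width: 0.276
gripper_force: 60.2
```

Call:
carry_out --targets '[0.8,0,0,0,0,0,1,0.8,0,0,0,0,0,1,0.8,0,0,0,0,0,1,0.6,0,0,0,0,0,1,0.6,0,0,0,0,0,1,0.4,0,0,0,0,0,1,0,0,0,0,0,0,1,0,0,0,0,0,0,1]'

```text
time: 12.7
tcp_pos: [0.3678, -0.2556, 0.1587]
orientation: [[-0.903, 0.429, -0.002], [0.429, 0.903, 0.001], [0.002, 0.0, -1.0]]
force: [0.6, -0.4, -2.5]
gripper_width: 0.273
gripper_force: 60.2
```

```bash
cat > tr.py <<'E'
from h import *
X=np.array([.906,-.423,0]);Y=np.array([.423,.906,0]);F=np.array([.5495,-.339,0])
S=lambda p:np.array([(p-F)@X,(p-F)@Y,p[2]])
def tray(im,c,z=.02):
    # front-face foot of the tray: lowest brown pixel per column against the pale/yellow board
    h=cv2.cvtColor(im,cv2.COLOR_RGB2HSV);m=cv2.inRange(h,(3,50,25),(22,200,125))
    q=np.array([project(c,F+X*a+Y*b+np.array([0,0,.05])) for a in(-.09,.05) for b in(-.13,.13)]);x0,y0=q.min(0).astype(int)-5;x1,y1=q.max(0).astype(int)+15
    mm=np.zeros_like(m);mm[y0:y1,x0:x1]=m[y0:y1,x0:x1];mm=cv2.morphologyEx(mm,cv2.MORPH_OPEN,np.ones((3,3)))
    k=max(cv2.findContours(mm,0,1)[0],key=cv2.contourArea)
    mk=cv2.drawContours(np.zeros_like(m),[k],-1,255,-1)
    out=[]
    for u in np.where(mk.any(0))[0]:
        v=np.where(mk[:,u])[0].max();out.append((u,v,*S(plane(c,(u,v+.5),z))[:2]))
    return np.array(out)
E
python3 - <<'E'
from tr import *
import pickle
s=r.read_state();print(s['time'],s['tcp_pos'],S(np.array(s['tcp_pos'])),s['force'])
ref=pickle.load(open("pics/s1.pkl","rb"))
for n in("scene","top"):
    im=r.snapshot(n);c=r.calibration(n);np.save(f"pics/{n}7.npy",im)
    for k in(im,ref[n][0]):
        o=tray(k,c);print(n,len(o));print(o[::6].round(3).tolist())
E
```

```text
12.7 [ 0.36776948 -0.25559944  0.15865895] [-0.19992628 -0.00131111  0.15865895] [ 0.55105027 -0.43186345 -2.48748461]
scene 55
[[347.0, 235.0, -0.031, 0.045], [353.0, 239.0, -0.039, 0.016], [359.0, 241.0, -0.036, -0.006], [365.0, 244.0, -0.039, -0.03], [371.0, 245.0, -0.031, -0.049], [377.0, 247.0, -0.028, -0.07], [383.0, 247.0, -0.016, -0.084], [389.0, 242.0, 0.022, -0.084], [395.0, 237.0, 0.062, -0.084], [401.0, 223.0, 0.155, -0.056]]
scene 67
[[335.0, 221.0, 0.018, 0.129], [341.0, 218.0, 0.049, 0.125], [347.0, 214.0, 0.086, 0.124], [353.0, 210.0, 0.124, 0.124], [359.0, 221.0, 0.072, 0.064], [365.0, 223.0, 0.074, 0.041], [371.0, 227.0, 0.065, 0.01], [377.0, 229.0, 0.067, -0.012], [383.0, 232.0, 0.063, -0.038], [389.0, 235.0, 0.06, -0.063], [395.0, 236.0, 0.067, -0.081], [401.0, 223.0, 0.155, -0.056]]
top 75
[[321.0, 209.0, -0.074, 0.15], [327.0, 231.0, -0.165, 0.117], [333.0, 228.0, -0.149, 0.098], [339.0, 225.0, -0.133, 0.079], [345.0, 223.0, -0.121, 0.06], [351.0, 218.0, -0.096, 0.041], [357.0, 216.0, -0.084, 0.021], [363.0, 209.0, -0.049, 0.003], [369.0, 204.0, -0.023, -0.016], [375.0, 206.0, -0.029, -0.038], [381.0, 208.0, -0.035, -0.059], [387.0, 208.0, -0.031, -0.08], [393.0, 184.0, 0.086, -0.097]]
top 45
[[346.0, 180.0, 0.077, 0.076], [352.0, 181.0, 0.076, 0.053], [358.0, 182.0, 0.075, 0.031], [364.0, 183.0, 0.073, 0.009], [370.0, 185.0, 0.067, -0.014], [376.0, 186.0, 0.066, -0.036], [382.0, 187.0, 0.064, -0.058], [388.0, 187.0, 0.068, -0.079]]
```

Call:
carry_out --targets '[0.5,0,0,0,0,0,1,0.5,0,0,0,0,0,1,0.4,0,0,0,0,0,1,0.3,0,0,0,0,0,1,0,0,0,0,0,0,1,0,0,0,0,0,0,1,0,0,0,0,0,0,1,0,0,0,0,0,0,1]'

```text
time: 13.6
tcp_pos: [0.3528, -0.2486, 0.1588]
orientation: [[-0.903, 0.429, -0.001], [0.429, 0.903, 0.001], [0.001, 0.0, -1.0]]
force: [0.1, -0.3, -1.9]
gripper_width: 0.271
gripper_force: 60.1
```

```bash
python3 - <<'E'
from tr import *
s=r.read_state();print(s['time'],s['tcp_pos'],S(np.array(s['tcp_pos'])),s['force'],s['joint_positions'])
im=r.snapshot("scene");o=tray(im,r.calibration("scene"));print(o[::5].round(3).tolist())
im=r.snapshot("top");o=tray(im,r.calibration("top"));print(o[::5].round(3).tolist())
E
```

```text
13.6 [ 0.35280479 -0.24856894  0.15878642] [-0.2164582  -0.00127153  0.15878642] [ 0.06943922 -0.33056445 -1.86044274] [-8.49679608e-01 -8.26432561e-02  2.26661384e+00 -2.10398751e-04
  9.58519862e-01 -1.97668650e+00]
[[343.0, 238.0, -0.055, 0.045], [348.0, 239.0, -0.049, 0.029], [353.0, 242.0, -0.054, 0.006], [358.0, 244.0, -0.053, -0.013], [363.0, 245.0, -0.048, -0.029], [368.0, 247.0, -0.047, -0.047], [373.0, 249.0, -0.047, -0.066], [378.0, 250.0, -0.041, -0.081], [383.0, 247.0, -0.016, -0.084], [388.0, 243.0, 0.015, -0.085], [393.0, 239.0, 0.047, -0.085], [398.0, 225.0, 0.136, -0.054]]
[[321.0, 232.0, -0.173, 0.137], [326.0, 232.0, -0.17, 0.12], [331.0, 232.0, -0.167, 0.103], [336.0, 230.0, -0.156, 0.087], [341.0, 229.0, -0.149, 0.071], [346.0, 227.0, -0.138, 0.055], [351.0, 222.0, -0.113, 0.04], [356.0, 217.0, -0.089, 0.024], [361.0, 214.0, -0.073, 0.008], [366.0, 208.0, -0.043, -0.007], [371.0, 209.0, -0.045, -0.025], [376.0, 211.0, -0.051, -0.043], [381.0, 211.0, -0.048, -0.06], [386.0, 212.0, -0.05, -0.078], [391.0, 192.0, 0.046, -0.091]]
```

Call:
carry_out --targets '[-0.5,0,0,0,0,0,1,-0.5,0,0,0,0,0,1,0,0,0,0,0,0,1,0,0,-1.5,0,0,0,1,0,0,-2,0,0,0,1,0,0,-2.5,0,0,0,1,0,0,-2.5,0,0,0,1,0,0,-2.5,0,0,0,1,0,0,-1,0,0,0,1,0,0,0,0,0,0,1]'

```text
time: 14.7
tcp_pos: [0.3625, -0.2535, 0.2804]
orientation: [[-0.903, 0.429, 0.002], [0.429, 0.903, -0.003], [-0.003, -0.001, -1.0]]
force: [0.4, 1.4, -2.4]
gripper_width: 0.271
gripper_force: 60.2
```

```bash
python3 - <<'E'
from tr import *
s=r.read_state();p=np.array(s['tcp_pos']);R=np.array(s['orientation']);print(s['time'],p,S(p),s['force'],s['gripper_width'])
print("to (.44,-.05): cm",100*R.T@(np.array([.44,-.05,.28])-p))
im=r.snapshot("scene");o=tray(im,r.calibration("scene"));print(o[::5].round(3).tolist())
E
```

```text
14.7 [ 0.36254098 -0.2535429   0.28044617] [-0.20553323 -0.00165953  0.28044617] [ 0.38494694  1.39472221 -2.37462161] 0.2713758008112094
to (.44,-.05): cm [1.74238647e+00 2.17085731e+01 7.79988290e-03]
[[335.0, 233.0, -0.047, 0.083], [340.0, 235.0, -0.046, 0.063], [345.0, 238.0, -0.051, 0.04], [350.0, 241.0, -0.055, 0.017], [355.0, 243.0, -0.055, -0.002], [360.0, 245.0, -0.054, -0.021], [365.0, 247.0, -0.053, -0.04], [370.0, 248.0, -0.048, -0.055], [375.0, 250.0, -0.047, -0.074], [380.0, 250.0, -0.037, -0.086], [385.0, 245.0, -0.002, -0.083], [390.0, 241.0, 0.03, -0.084], [395.0, 237.0, 0.062, -0.084]]
```

Call:
carry_out --targets '[0.29,3.6,0,0,0,0,1,0.29,3.6,0,0,0,0,1,0.29,3.6,0,0,0,0,1,0.29,3.6,0,0,0,0,1,0.29,3.6,0,0,0,0,1,0.29,3.6,0,0,0,0,1,0,0,0,0,0,0,1]'

```text
time: 15.45
tcp_pos: [0.4389, -0.047, 0.2766]
orientation: [[-0.905, 0.425, -0.004], [0.425, 0.905, 0.003], [0.004, 0.001, -1.0]]
force: [-0.4, -0.2, -2.8]
gripper_width: 0.274
gripper_force: 60.5
```

Call:
carry_out --targets '[0,0,0,0,0,0.145,1,0,0,0,0,0,0.145,1,0,0,0,0,0,0.145,1,0,0,0,0,0,0.145,1,0,0,0,0,0,0.145,1,0,0,0,0,0,0.145,1,0,0,0,0,0,0.145,1,0,0,0,0,0,0.145,1,0,0,0,0,0,0.145,1,0,0,0,0,0,0.145,1,0,0,0,0,0,0,1]'

```text
time: 16.55
tcp_pos: [0.4383, -0.0507, 0.277]
orientation: [[0.318, 0.948, -0.003], [0.948, -0.318, 0.001], [-0.0, -0.003, -1.0]]
force: [0.0, 0.3, -2.1]
gripper_width: 0.274
gripper_force: 60.5
```

Call:
carry_out --targets '[4,-0.76,0,0,0,0,1,4,-0.76,0,0,0,0,1,4,-0.76,0,0,0,0,1,4,-0.76,0,0,0,0,1,4,-0.76,0,0,0,0,1,4,-0.76,0,0,0,0,1,4,-0.76,0,0,0,0,1,4,-0.76,0,0,0,0,1,0,0,0,0,0,0,1,0,0,0,0,0,0,1]'

```text
time: 17.55
tcp_pos: [0.4826, 0.2727, 0.2774]
orientation: [[0.313, 0.95, -0.002], [0.95, -0.313, -0.001], [-0.002, -0.002, -1.0]]
force: [-1.1, -0.2, -2.7]
gripper_width: 0.274
gripper_force: 60.5
```

```bash
python3 - <<'E'
from tr import *
s=r.read_state();p=np.array(s['tcp_pos']);R=np.array(s['orientation']);print(s['time'],p,R.round(3).tolist(),s['gripper_width'])
print("cm",100*R.T@(np.array([.4819,.2733,.1059])-p),"hook yaw",np.degrees(np.arctan2(-R[1,0],-R[0,0])))
# hook attitude in hand: predicted vs seen blade foot in scene
import pickle
c=r.calibration("scene");im=r.snapshot("scene");b=p-.1715*R[:,0]+.1029*R[:,2];print(project(c,b),project(c,b-R[:,2]*.052))
w=r.snapshot("wrist");np.save("pics/w8.npy",w);np.save("pics/s8.npy",im)
k=orange(w,252);print(cv2.boundingRect(k),cv2.minAreaRect(k))
E
```

```text
17.55 [0.48255072 0.27265483 0.27739447] [[0.313, 0.95, -0.002], [0.95, -0.313, -0.001], [-0.002, -0.002, -1.0]] 0.27421432261794837
cm [ 0.07749496 -0.05059001 17.14944166] hook yaw -108.2651493827307
(np.float64(222.7286499501226), np.float64(196.16849009093457)) (np.float64(221.5821375060293), np.float64(181.70553252486957))
(237, 259, 73, 124) ((273.0, 320.5), (123.0, 72.0), 90.0)
```

Call:
carry_out --targets '[0,0,3,0,0,0,1,0,0,3,0,0,0,1,0,0,3,0,0,0,1,0,0,3,0,0,0,1,0,0,2,0,0,0,1,0,0,1.5,0,0,0,1,0,0,0.8,0,0,0,1,0,0,0.5,0,0,0,1,0,0,0,0,0,0,1,0,0,0,0,0,0,1]'

```text
time: 18.65
tcp_pos: [0.4837, 0.2725, 0.112]
orientation: [[0.317, 0.948, 0.002], [0.948, -0.317, 0.001], [0.001, 0.002, -1.0]]
force: [0.8, -0.2, -2.3]
gripper_width: 0.275
gripper_force: 60.6
```

Still free at z 0.112 (mat contact expected near 0.106); lower gently.

Call:
carry_out --targets '[0,0,0.3,0,0,0,1,0,0,0.2,0,0,0,1,0,0,0,0,0,0,1,0,0,0,0,0,0,1]'

```text
time: 19.05
tcp_pos: [0.483, 0.2724, 0.106]
orientation: [[0.317, 0.948, 0.0], [0.948, -0.317, 0.0], [0.0, 0.0, -1.0]]
force: [-0.6, -0.3, -2.4]
gripper_width: 0.27
gripper_force: 60.8
```

Call:
carry_out --targets '[0,0,0.2,0,0,0,1,0,0,0,0,0,0,1,0,0,0,0,0,0,1]'

```text
time: 19.35
tcp_pos: [0.4832, 0.2724, 0.1059]
orientation: [[0.317, 0.948, -0.001], [0.948, -0.317, -0.001], [-0.001, -0.001, -1.0]]
force: [-4.2, -3.1, 8.5]
gripper_width: 0.274
gripper_force: 61.8
```

Contact (force rose to +8.5 N). Release in stages, rise.

Call:
carry_out --targets '[0,0,0,0,0,0,0.2,0,0,0,0,0,0,0,0,0,0,0,0,0,-0.5,0,0,0,0,0,0,-1,0,0,0,0,0,0,-1,0,0,0,0,0,0,-1,0,0,0,0,0,0,-1,0,0,0,0,0,0,-1,0,0,0,0,0,0,-1]'

```text
time: 20.25
tcp_pos: [0.4829, 0.2723, 0.1039]
orientation: [[0.317, 0.948, 0.0], [0.948, -0.317, 0.0], [0.0, -0.0, -1.0]]
force: [0.1, -0.1, 0.3]
gripper_width: 0.997
gripper_force: 0.0
```

Call:
carry_out --targets '[0,0,-1,0,0,0,-1,0,0,-2,0,0,0,-1,0,0,-3,0,0,0,-1,0,0,-4,0,0,0,-1,0,0,-4,0,0,0,-1,0,0,-4,0,0,0,-1,0,0,-1.8,0,0,0,-1,0,0,0,0,0,0,-1,0,0,0,0,0,0,-1]'

```text
time: 21.15
tcp_pos: [0.4826, 0.2722, 0.3018]
orientation: [[0.317, 0.948, 0.0], [0.948, -0.317, 0.0], [0.0, 0.0, -1.0]]
force: [-1.3, -0.6, -0.9]
gripper_width: 0.998
gripper_force: 0.0
```

```bash
python3 - <<'E'
from tr import *
import pickle
s=r.read_state();print(s['time'],s['tcp_pos'],s['force'],s['gripper_width'])
c=r.calibration("wrist");w=r.snapshot("wrist")
k=orange(w,252);print(cv2.approxPolyDP(k,3,True)[:,0].tolist(),[plane(c,p,.079).round(4).tolist() for p in cv2.approxPolyDP(k,3,True)[:,0]])
pts=[]
for v in range(220,320,20):
    x=np.where(w[v,240:310].astype(int).sum(1)>330)[0]+240
    if len(x):pts.append(plane(c,((x.min()+x.max())/2,v),.055)[:2].round(4).tolist())
print("rod",pts)
cs=r.calibration("scene");im=r.snapshot("scene");o=tray(im,cs);print(o[::6].round(3).tolist())
ref=pickle.load(open("pics/s1.pkl","rb"))
for n in("scene","top"):
    a=im if n=="scene" else r.snapshot("top");b=ref[n][0]
    h=[cv2.inRange(cv2.cvtColor(q,cv2.COLOR_RGB2HSV),(100,150,80),(125,255,255)) for q in(a,)][0]
    for nm,(x,y,ww,hh) in dict(scene=dict(jar=(430,235,30,40),meas=(405,255,35,35),bottle=(130,180,28,32)),top=dict(jar=(430,180,30,30),meas=(422,208,30,28)))[n].items():
        print(n,nm,np.abs(a[y:y+hh,x:x+ww].astype(int)-b[y:y+hh,x:x+ww]).max())
    if n=="scene":
        v,u=np.where(h[195:260,325:410]);print("blue roll px",u.mean()+325,v.mean()+195,len(u),S(plane(cs,(u.mean()+325,v.mean()+195),.044)))
np.save("pics/s9.npy",im)
E
```

```text
21.15 [0.48264146 0.27222618 0.30183498] [-1.27248952 -0.59480998 -0.87157429] 0.9976770521895368
[[263, 161], [262, 226], [284, 227], [286, 162]] [[0.4832, 0.3008, 0.079], [0.4646, 0.2495, 0.079], [0.4818, 0.2428, 0.079], [0.5003, 0.2942, 0.079]]
rod [[0.4731, 0.2443], [0.4674, 0.2259], [0.4611, 0.2071], [0.4546, 0.1877], [0.4479, 0.1676]]
[[334.0, 234.0, -0.054, 0.082], [340.0, 236.0, -0.051, 0.06], [346.0, 238.0, -0.049, 0.037], [352.0, 241.0, -0.051, 0.012], [358.0, 244.0, -0.053, -0.013], [364.0, 247.0, -0.056, -0.037], [370.0, 248.0, -0.048, -0.055], [376.0, 251.0, -0.05, -0.079], [382.0, 248.0, -0.023, -0.085], [388.0, 243.0, 0.015, -0.085], [394.0, 238.0, 0.054, -0.085]]
scene jar 4
scene meas 4
scene bottle 4
blue roll px 362.4 222.84 25 [0.03742759 0.03004027 0.044     ]
top jar 3
top meas 3
```

```bash
python3 -c "
from workcell import r
print(r.finish_job())"
```

```text
the job is handed in; nothing more can be done
None
```

I handed the job in at about 21 s, and the hand-in gave no verdict. By my last measurements the tray's front lip is about 46 mm in front of the shelf (the window is 32–78 mm) and square to it, the hook is released upright at its original spot on the mat, and the jar, tape measure and oil bottle have not moved. The tape roll is still in the tray; I did not check the elbow separately at the end.

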